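# Reset a scraper in the sharpening jig with the toggle clamp

## Task

The scraper clamped in the sharpening jig sits too far back from the blue stop. Swing the toggle clamp's red handle all the way back so that the clamp is fully open, slide the scraper along its channel until its nose rests against the stop, then swing the handle back up over centre so that the clamp is locked down on the blade again. Leave the bowl, the wax jar and the finial where they are.

Things in the scene. Friction and masses are not known exactly. Their poses are not given: they have to be found in the camera images.
- jig: Sharpening jig fixed to the bench: plywood board 250 (x) x 300 (y) x 18 mm; origin on the bench, board centre at x +20 mm; x points roughly away from the robot, z up. An aluminium channel runs along y at x = +60 mm, from y = -2 to +120 mm (blue stop): floor 30 mm above the bench, rails 5 mm high, 26 mm apart inside.
- stop_face (a point): Point on the face of the blue stop block (64 wide, 48 mm high above the bench, 22 mm thick) at the end of the channel, on the channel's centre line, 33 mm above the bench. Axes as the jig; the face looks to the jig's -y.
- clamp_handle (a joint): Handle angle (rad) about the jig's y axis through handle_pivot. 0: locked, handle upright (leaning 0.1 rad to jig +x, the channel). Grows as it swings back to jig -x, towards the robot; 1.05: fully open (leaning 0.95 rad). Dead centre at about 0.16: below it the clamp snaps locked, just above it springs back to about 0.5. Stays where left when open. Needs about 6 N at the grip.
- handle_pivot (a point): Hinge axis of the handle, 68 mm above the bench, in the clamp's middle plane (jig y = +45 mm). Axes as the jig. The clamp's steel frame spans jig x -50 to +18 mm, up to 94 mm above the bench; its arm (pivot at jig x -10 mm, 82 mm high) reaches over the channel at x = +60 mm and rises as the handle swings back.
- handle_end (a point): On the handle's centre line, 95 mm from the pivot, at the centre of the round top end of the red grip. The grip is a round bar 22 mm in diameter from 40 to 95 mm from the pivot, plus the round ends (11 mm).
- clamp_pad: Black rubber pad 20 mm in diameter, 12 mm high, sprung on the end of the clamp's arm; origin at the centre of its underside. Locked, it presses on the blade with about 20 N; open, it stands about 60 mm above the blade.
- scraper: Woodturner's scraper lying flat in the channel, about 0.2 kg: steel blade 24 wide (x), 130 long (y), 6 mm thick; origin at the centre of the blade's underside; +y points to the nose. A brass ferrule and a round dark wooden handle, together 110 mm long and up to 27 mm in diameter, follow at the -y end and overhang the board.
- scraper_nose (a point): Middle of the square front end of the blade, 65 mm from the scraper's origin along +y, at half the blade's thickness.
- scraper_butt (a point): Middle of the flat rear end of the wooden handle (25 mm diameter there), 175 mm from the scraper's origin along -y, 33 mm above the bench.
- bowl: Turned light wooden bowl, 110 mm across, 45 mm high; origin under its centre. Leave it alone.
- wax: Amber glass wax jar, 64 mm in diameter, 65 mm high; origin under its centre. Leave it alone.
- finial: Turned light wooden finial, 60 mm foot, 87 mm high; origin under its centre. Leave it alone.

How it is judged:
By the outcome, as a careful person would: the job done as asked, in the order asked, and still so for the second after the job is handed in, with the robot touching nothing.
It also fails if it takes over 56 s, if anything falls off the work surface, if the arm or the gripper's body presses on something with over 40 N, if the wrist force passes 120 N, or if a joint passes its speed limit or range.

## Robot

A 6-joint arm with a two-finger parallel gripper is mounted at the origin on the work surface. World frame = base frame: x ahead of the robot, y to its left, z up, the work surface at z = 0. Lengths are in mm, angles in degrees, forces in N, time in s.
With the tool pointing down it reaches from about 300 to 850 mm from the base axis. Payload 4.2 kg.
Tool frame: the origin (TCP) lies at the very end of the fingers, on their centre line; the grasp point (between the pads) lies 19 mm behind it (hold_point_z is the z of the grasp point in the tool frame, in mm); z points along the fingers, y is the direction in which the jaws open and shut (so a half turn about z gives the same grasp; the last joint's range is limited). The gripper opens to 91 mm and grips with 3 to 60 N. Pads are 32 mm wide; open, the fingers measure 118 mm over their backs; the gripper's body (76 mm by 178 mm) begins 60 mm behind the grasp point.
Start: joints at [73.682, 18.312, 89.639, -0, 72.044, -1.146], TCP at [150.489, 554.974, 213.976] pointing down, gripper open.
Joint ranges: [-177.97, 177.97], [-48.28, 115.42], [12.27, 149.76], [-77.06, 257.06], [2.81, 150.46], [-146.56, 146.56]. Speed limits (degrees/s): [147.25, 147.25, 180, 180, 180, 180].

## Interface

Orientations are given as [roll, pitch, yaw] about the fixed x, y, z axes, in that order (R = Rz(yaw) Ry(pitch) Rx(roll)).
In Python, from workcell import state, grab_frame, job_done, hold_point_z gives the robot as it stands. The module is installed in compiled form; this text tells all that it offers.
- The arm moves only by the shell command python3 -m creep 'ROWS' [FORCE]. ROWS is JSON, a list of rows, each a list of 7 numbers: the closure, from 0 (fully open) to 1 (shut), then the shift along the tool's x, y, z in mm, then the turn, a rotation vector about the tool's x, y, z in degrees. A call has 1 to 5 rows; each row shifts and turns the commanded pose from where the row before left it, along the tool's axes as they then stand; what a row does not reach is not made up. A row lasts 1/8 s, in which the tool goes at most 62.5 mm and 10.7 degrees, less where a joint would pass 70% of its speed; a pose out of reach is approached as far as the arm can. A call is refused whole if a number of a shift passes 62.5 or a number of a turn 10.7, either way. A call with a gripper value outside its range is refused whole. The fingers move at their own pace and stop on an object; FORCE is the grip in N (left out, the last holds). Time passes only in rows, so rows that do not move let the fingers close. It gives the time, the measured TCP pose, the force and the opening at its end, in the units of the state.
- state(): the state, without advancing time (a new reading comes with each control period).
- grab_frame(name): name is "scene" or "top" or "wrist"; returns a dict with "frame" (400x640x3 uint8, red, green, blue), "fx", "fy", "cx", "cy" (pixels), "k1" (the pictures are not rectified: a ray, as slopes to the right and down, at radius r is drawn at 1 + k1 r^2 times it, then the intrinsics apply), "view" (4x4, takes a point from world to camera coordinates). Camera axes: x right, y down, z forward; pixel columns grow to the right and rows downward; lengths in mm; the calibration is good to about 2 mm. A picture is of the moment at which its call begins. There is no depth.
- job_done(): hands the job in, once; it reports no verdict.
The state is a dict: "time_s": time; "qpos": joint angles; "qvel": joint speeds; "effort": joint torques, N m; "ee_pos": TCP position; "ee_rot": TCP orientation; "force": force on the tool from outside, world axes, zero at the start; "torque": the same for the moment, N m; "gripper_width": finger opening in mm.
Only numpy, scipy, OpenCV 4.12 (cv2) and the standard library are available. Lean on these libraries where they do the work, as an engineer would, in place of code of your own. Each camera call takes 0.05 s, during which the arm holds its last target.

## Working session

There is one attempt and no reset: what is moved stays moved. The work goes in short steps, Python scripts to look and compute and a shell command to move; the robot and the scene stay as the last step left them, time stands still between calls to the robot, and variables do not carry over. Pictures are saved under pics/ and viewed, and the job is handed in when it is done.

```bash
mkdir -p pics; python3 - <<'E'
from workcell import *
import cv2
print(state(),hold_point_z)
for n in("scene","top","wrist"):
    f=grab_frame(n); cv2.imwrite(f"pics/{n}0.png",f["frame"][:,:,::-1]); print(n,f["fx"],f["fy"],f["cx"],f["cy"],f["k1"],f["view"].round(3).tolist() if hasattr(f["view"],'round') else f["view"])
E
```

```text
{'time_s': 0.0, 'qpos': array([ 7.36806826e+01,  1.83502073e+01,  8.97043710e+01,  7.47680734e-04,
        7.20432214e+01, -1.14597530e+00]), 'qvel': array([-0.02339758, -0.02515996, -0.12218697,  0.07421945, -0.03312111,
       -0.01517721]), 'effort': array([ 7.73016927e-04, -4.12462986e+01, -2.31973690e+01,  7.28415954e-02,
        4.56521718e-02, -1.38842065e-04]), 'ee_pos': array([150.3594945 , 554.4880833 , 213.14843547]), 'ee_rot': array([-1.79902234e+02, -2.66668802e-03,  1.64826425e+02]), 'force': array([ 0.24274783,  0.82040224, -0.07828775]), 'torque': array([ 0.02594738,  0.01025342, -0.01934945]), 'gripper_width': 91.1440520634285} -18.8
scene 477.22282158583516 477.22282158583516 320.1062552824763 196.8957488147769 0.0030870598810863272 [[0.872, 0.49, -0.011, -495.404], [0.364, -0.662, -0.655, -133.871], [-0.328, 0.567, -0.756, 1543.788], [0.0, 0.0, 0.0, 1.0]]
top 510.89196476936814 510.89196476936814 318.3242376028103 195.8692126670128 -0.002992192823738103 [[-0.01, -1.0, -0.003, 12.316], [-0.987, 0.011, -0.159, 588.869], [0.159, 0.001, -0.987, 1254.868], [0.0, 0.0, 0.0, 1.0]]
wrist 323.7440799726073 323.7440799726073 318.4386319530221 202.29009366156325 -0.04569464842072346 [[0.262, 0.965, -0.003, -573.549], [0.929, -0.251, 0.272, -30.061], [0.262, -0.074, -0.962, 390.695], [0.0, 0.0, 0.0, 1.0]]
```

View pics/scene0.png

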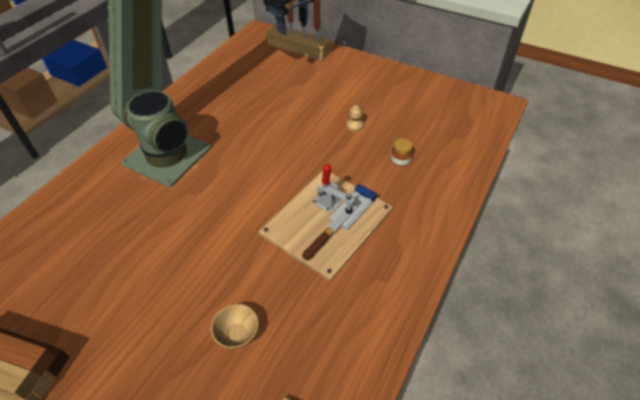

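View pics/top0.png

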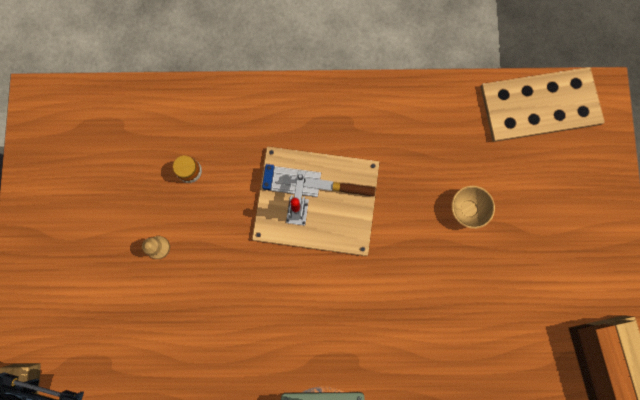

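View pics/wrist0.png

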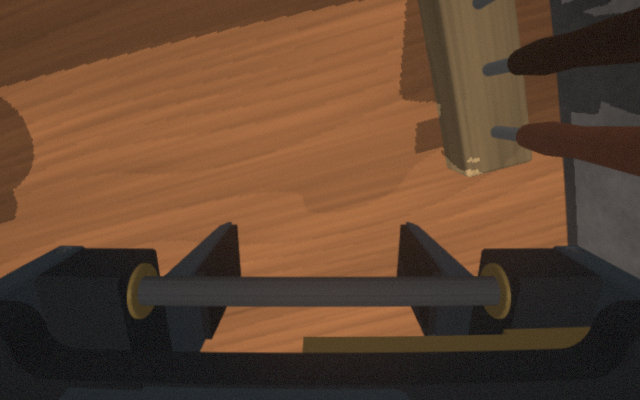

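The top picture shows the board with corners near (267,149), (379,162), (368,254) and (253,241). The blue stop is at (268,177), the red handle at (296,204) and the scraper's butt at (375,190). The bowl (473,207), jar (185,170) and finial (155,247) are well clear of the jig.

```bash
cat > h.py <<'E'
import numpy as np, cv2
from workcell import *
def K(f): return np.array([[f["fx"],0,f["cx"]],[0,f["fy"],f["cy"]],[0,0,1.]])
def ray(f,uv):
    d=np.array([f["k1"],0,0,0,0.]); n=cv2.undistortPoints(np.array([[uv]],float),K(f),d)[0,0]
    V=np.array(f["view"]); R=V[:3,:3]; c=-R.T@V[:3,3]; return c,R.T@np.array([n[0],n[1],1])
def onz(f,uv,z):
    c,d=ray(f,uv); return c+d*(z-c[2])/d[2]
def proj(f,P):
    V=np.array(f["view"]); r,_=cv2.Rodrigues(V[:3,:3])
    return cv2.projectPoints(np.array([P],float),r,V[:3,3],K(f),np.array([f["k1"],0,0,0,0.]))[0].reshape(-1,2)
def tri(fa,ua,fb,ub):
    a,d=ray(fa,ua); b,e=ray(fb,ub); d/=np.linalg.norm(d); e/=np.linalg.norm(e)
    s=np.linalg.lstsq(np.c_[d,-e],b-a,rcond=None)[0]; p=a+d*s[0]; q=b+e*s[1]
    return (p+q)/2, np.linalg.norm(p-q)
def crop(f,name,x0,y0,x1,y1,s):
    cv2.imwrite(f"pics/{name}.png",cv2.resize(f["frame"][y0:y1,x0:x1,::-1],None,fx=s,fy=s,interpolation=cv2.INTER_CUBIC))
E
python3 - <<'E'
from h import *
t=grab_frame("top"); s=grab_frame("scene")
crop(t,"topc",245,140,385,260,5); crop(s,"scenec",255,155,395,280,5)
hsv=cv2.cvtColor(t["frame"],cv2.COLOR_RGB2HSV)
for p in [(340,235),(300,300),(268,177),(296,204)]: print(p,hsv[p[1],p[0]])
for n,f in(("top",t),("scene",s)):
    h=cv2.cvtColor(f["frame"],cv2.COLOR_RGB2HSV)
    for c,m in(("red",((h[...,0]<6)|(h[...,0]>174))&(h[...,1]>190)&(h[...,2]>90)),("blue",(h[...,0]>105)&(h[...,0]<125)&(h[...,1]>150))):
        k,l,st,ce=cv2.connectedComponentsWithStats(m.astype(np.uint8))
        print(n,c,[(st[i].tolist(),ce[i].round(1).tolist()) for i in range(1,k) if st[i,4]>25])
E
```

```text
(340, 235) [ 17 133 199]
(300, 300) [ 12 196 178]
(268, 177) [108 215 121]
(296, 204) [  1 250 187]
top red [([291, 198, 9, 14, 74], [295.1, 203.5])]
top blue [([263, 165, 10, 24, 150], [267.7, 177.1])]
scene red [([323, 165, 8, 19, 112], [326.0, 173.3])]
scene blue [([43, 40, 63, 45, 1768], [74.4, 62.2]), ([356, 187, 19, 13, 98], [365.2, 192.2])]
```

View pics/topc.png

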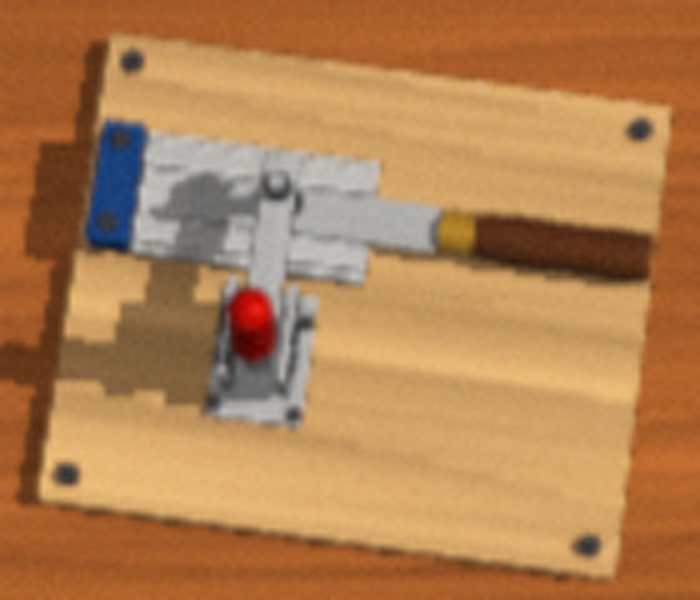

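View pics/scenec.png

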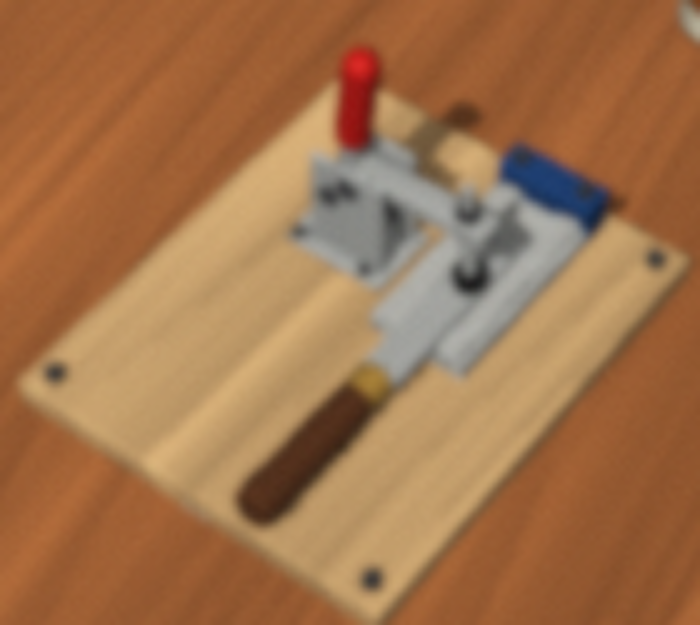

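The top crop shows the board's corners at (112,36), (670,106), (616,577) and (38,500). The butt end is near (650,256), the nose is hidden under the arm, and the red cap is at (251,310). Next I'll fit the jig frame from the corners and check it against the blue stop and the scene view.

```bash
cat > jig.py <<'E'
from h import *
E
python3 - <<'E'
from h import *
t=grab_frame("top"); s=grab_frame("scene")
def up(p,o): return [(p[0]+.5)/5-.5+o[0],(p[1]+.5)/5-.5+o[1]]
C=[(112,36),(670,106),(616,577),(38,500)]
J=np.array([[145,150],[145,-150],[-105,-150],[-105,150.]])
def fit(W):
    a=J-J.mean(0); b=W-W.mean(0); th=np.arctan2((a[:,0]*b[:,1]-a[:,1]*b[:,0]).sum(),(a*b).sum())
    R=np.array([[np.cos(th),-np.sin(th)],[np.sin(th),np.cos(th)]]); o=W.mean(0)-R@J.mean(0)
    print("yaw",np.degrees(th),"o",o.round(1),"res",(J@R.T+o-W).round(1).tolist()); return R,o
W=np.array([onz(t,up(p,(245,140)),18)[:2] for p in C]); R,o=fit(W)
# scene corners: near-left of pic=(18,385):(-105,-150); bottom (375,622):(145,-150); right (690,262):(145,150)
Ws=np.array([onz(s,up(p,(255,155)),18)[:2] for p in [(690,262),(375,622),(18,385)]])
print("scene corner jig", ((Ws-o)@R).round(1).tolist())
def j(P): return ((P[:2]-o)@R).round(1),P[2].round(1)
h,e=tri(t,up((251,306),(245,140)),s,up((361,62),(255,155))); print("handle end tri",h.round(1),e,j(h))
for n,p in dict(stop_l=(125,123),stop_r=(150,125),stop_bl=(88,245),stop_br=(128,248)).items(): print(n,j(onz(t,up(p,(245,140)),48)))
print("butt",j(onz(t,up((650,256),(245,140)),33)), "butt far/near", j(onz(t,up((652,234),(245,140)),33)),j(onz(t,up((648,280),(245,140)),33)))
print("butt scene",j(onz(s,up((258,505),(255,155)),33)))
print("ferrule/blade",j(onz(t,up((438,228),(245,140)),36)), j(onz(t,up((474,231),(245,140)),40)))
print("ferrule/blade scene",j(onz(s,up((375,375),(255,155)),36)))
for n,P in dict(pivot=(0,45,68),hend=(9.5,45,162.5),butt=(60,-150,33),stop=(60,120,33),stopL=(28,120,48),stopR=(92,120,48)).items():
    w=np.r_[R@np.array(P[:2])+o,P[2]]; print(n,w.round(1),[((proj(f,w)[0]-q+.5)*5-.5).round(0) for f,q in((t,(245,140)),(s,(255,155)))])
E
```

```text
yaw -8.157867803017465 o [563.4  14.2] res [[1.5, 1.5], [0.2, -1.2], [-0.9, -0.5], [-0.8, 0.3]]
scene corner jig [[147.2, 145.8], [145.5, -153.7], [-101.6, -151.9]]
handle end tri [558.2  59.8 167. ] 1.4984275037753696 (array([-11.7,  44.5]), np.float64(167.0))
stop_l (array([ 91.7, 130.7]), np.float64(48.0))
stop_r (array([ 92.3, 117.8]), np.float64(48.0))
stop_bl (array([ 26.2, 140.1]), np.float64(48.0))
stop_br (array([ 27.3, 119.6]), np.float64(48.0))
butt (array([  60.8, -146.2]), np.float64(33.0)) butt far/near (array([  72.4, -146. ]), np.float64(33.0)) (array([  48.2, -146.7]), np.float64(33.0))
butt scene (array([  60.1, -141.5]), np.float64(33.0))
ferrule/blade (array([ 60.5, -36. ]), np.float64(36.0)) (array([ 60.7, -54.5]), np.float64(40.0))
ferrule/blade scene (array([ 59.5, -38.7]), np.float64(36.0))
pivot [569.8  58.7  68. ] [array([264., 314.]), array([380., 194.])]
hend [579.2  57.4 162.5] [array([258., 264.]), array([395.,  84.])]
butt [ 601.5 -142.8   33. ] [array([657., 259.]), array([248., 516.])]
stop [639.8 124.4  33. ] [array([139., 191.]), array([540., 203.])]
stopL [608.1 129.   48. ] [array([127., 247.]), array([496., 161.])]
stopR [671.5 119.9  48. ] [array([146., 125.]), array([588., 211.])]
```

The board fit gives jig yaw −8.16° and origin (563.4, 14.2). The stop face comes out at jig y≈119 against the 120 given, and the scraper lies at x≈60.5 with its butt at −146, so the nose gap is about 26 mm. The handle end is at jig (−12, 45), which puts the pivot near x=−21. I'll hover over the handle with the jaws along jig y.

```bash
python3 -m creep '[[0,0,0,0,0,0,-7],[0,-39.3,-36,0,0,0,0],[0,-39.3,-36,0,0,0,0],[0,-39.3,-36,0,0,0,0],[0,-39.3,-36,0,0,0,0]]' 25
python3 -m creep '[[0,-39.3,-36,0,0,0,0],[0,-39.3,-36,0,0,0,0],[0,-39.3,-36,0,0,0,0],[0,-39.3,-36,0,0,0,0],[0,-39.3,-36,0,0,0,0]]'
python3 -m creep '[[0,-39.3,-36,0,0,0,0],[0,-39.3,-36,0,0,0,0],[0,-39.3,-36,0,0,0,0],[0,0,0,0,0,0,0],[0,0,0,0,0,0,0]]'
python3 - <<'E'
from h import *
f=grab_frame("wrist"); cv2.imwrite("pics/w1.png",f["frame"][:,:,::-1]); s=state(); print(s["ee_pos"],s["ee_rot"],s["force"])
h=cv2.cvtColor(f["frame"],cv2.COLOR_RGB2HSV); m=((h[...,0]<6)|(h[...,0]>174))&(h[...,1]>190)&(h[...,2]>90)
k,l,st,ce=cv2.connectedComponentsWithStats(m.astype(np.uint8)); print([(st[i].tolist(),ce[i].round(1).tolist()) for i in range(1,k) if st[i,4]>100])
th=np.radians(-8.158);R=np.array([[np.cos(th),-np.sin(th)],[np.sin(th),np.cos(th)]]);o=np.array([563.4,14.2])
print("tcp jig",R.T@(s["ee_pos"][:2]-o))
for P in [(-11.5,45,162.5),(-13.5,45,142.6),(-21,45,68)]: print(P,proj(f,np.r_[R@np.array(P[:2])+o,P[2]]))
E
```

```text
time_s: 0.98
ee_pos: [286.5, 388.8, 214.1]
ee_rot: [180.0, 0.0, 171.9]
force: [-0.1, -0.6, -1.1]
gripper_width: 91.6
time_s: 1.6
ee_pos: [455.5, 182.5, 214.2]
ee_rot: [180.0, 0.0, 171.8]
force: [0.2, 0.3, 0.3]
gripper_width: 91.3
time_s: 2.22
ee_pos: [555.4, 60.5, 213.7]
ee_rot: [180.0, -0.1, 171.8]
force: [0.4, 0.5, 0.2]
gripper_width: 91.4
[555.20497894  60.9230264  213.83421972] [ 1.79983327e+02 -4.50435952e-02  1.71854293e+02] [ 0.81913554 -0.33367209 -0.20349669]
[]
tcp jig [-14.74224573  45.08731259]
(-11.5, 45, 162.5) [[319.50830159 226.03429628]]
(-13.5, 45, 142.6) [[319.44117682 214.92265904]]
(-21, 45, 68) [[319.25795818 184.67457153]]
```

View pics/w1.png

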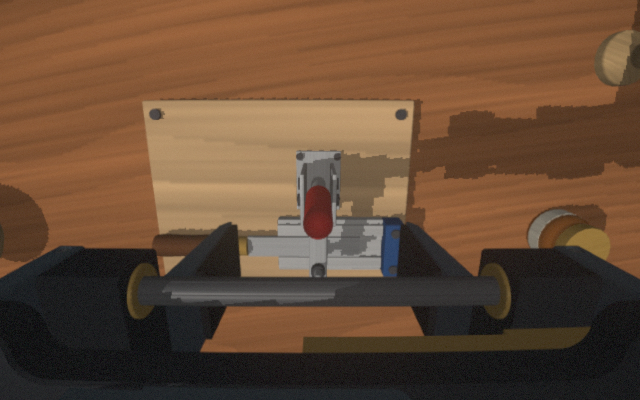

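The wrist view shows the red cap centred at about (319,222), against a predicted (319.5,226). The handle is central between the jaws, so I descend and grip.

```bash
python3 -m creep '[[0,0,0,45,0,0,0],[0,0,0,45,0,0,0],[1,0,0,0,0,0,0],[1,0,0,0,0,0,0],[1,0,0,0,0,0,0]]' 25
python3 -m creep '[[1,0,0,0,0,0,0],[1,0,0,0,0,0,0],[1,0,0,0,0,0,0]]'
python3 - <<'E'
from h import *
f=grab_frame("wrist"); cv2.imwrite("pics/w2.png",f["frame"][:,:,::-1])
f=grab_frame("scene"); crop(f,"s2",230,100,410,280,4)
E
```

```text
time_s: 2.9
ee_pos: [557.2, 60.8, 126.2]
ee_rot: [179.9, 0.2, 171.9]
force: [-0.8, 0.6, -0.4]
gripper_width: 64.1
time_s: 3.28
ee_pos: [556.0, 60.3, 124.2]
ee_rot: [180.0, 0.0, 171.8]
force: [-0.3, 0.8, 0.9]
gripper_width: 34.4
```

View pics/w2.png

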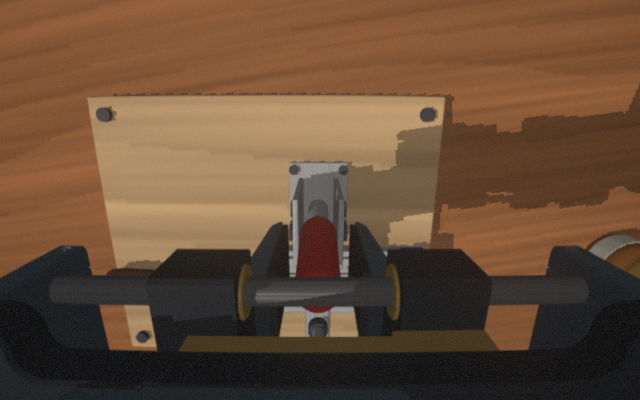

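The jaws straddle the grip at about (320,260), and the pads are still closing. I'll let them finish, then start the arc.

```bash
python3 -m creep '[[1,0,0,0,0,0,0],[1,0,0,0,0,0,0],[1,0,0,0,0,0,0]]' 30
python3 -m creep '[[1,5.6,0,-0.2,0,0,0],[1,5.6,0,-0.1,0,0,0],[1,5.6,0,0.5,0,0,0],[1,5.6,0,0.9,0,0,0],[1,0,0,0,0,0,0]]'
```

```text
time_s: 3.75
ee_pos: [555.8, 60.0, 123.9]
ee_rot: [-180.0, -0.0, 171.8]
force: [-1.3, -1.4, 0.5]
gripper_width: 21.3
time_s: 4.38
ee_pos: [536.9, 62.8, 124.2]
ee_rot: [-180.0, 0.5, 171.9]
force: [4.3, -4.6, 1.2]
gripper_width: 21.5
```

```bash
python3 -m creep '[[1,5.4,0,1.5,0,0,0],[1,5.4,0,1.5,0,0,0],[1,5.2,0,2.3,0,0,0],[1,5.1,0,2.4,0,0,0],[1,0,0,0,0,0,0]]'
python3 -m creep '[[1,4.7,0,3,0,0,0],[1,4.7,0,3.1,0,0,0],[1,4.2,0,3.7,0,0,0],[1,4.2,0,3.7,0,0,0],[1,0,0,0,0,0,0]]'
python3 - <<'E'
from h import *
f=grab_frame("scene"); crop(f,"s3",230,100,410,280,4)
f=grab_frame("top"); crop(f,"t3",235,130,395,260,5)
E
```

```text
time_s: 5.0
ee_pos: [515.4, 66.0, 117.7]
ee_rot: [180.0, 0.4, 171.9]
force: [-0.4, -4.5, 10.4]
gripper_width: 21.7
time_s: 5.62
ee_pos: [495.9, 68.8, 103.9]
ee_rot: [180.0, 0.2, 171.8]
force: [-3.6, -3.5, 13.9]
gripper_width: 21.4
```

View pics/s3.png

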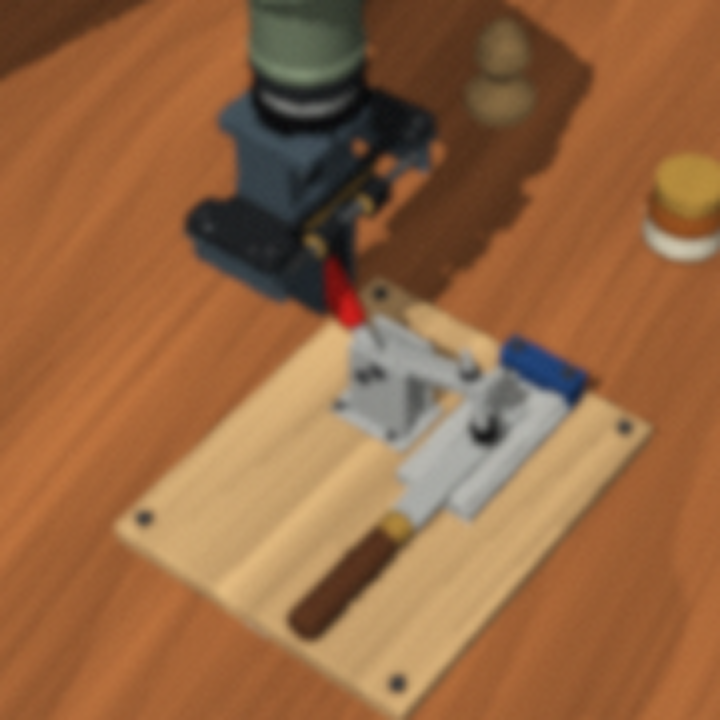

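View pics/t3.png

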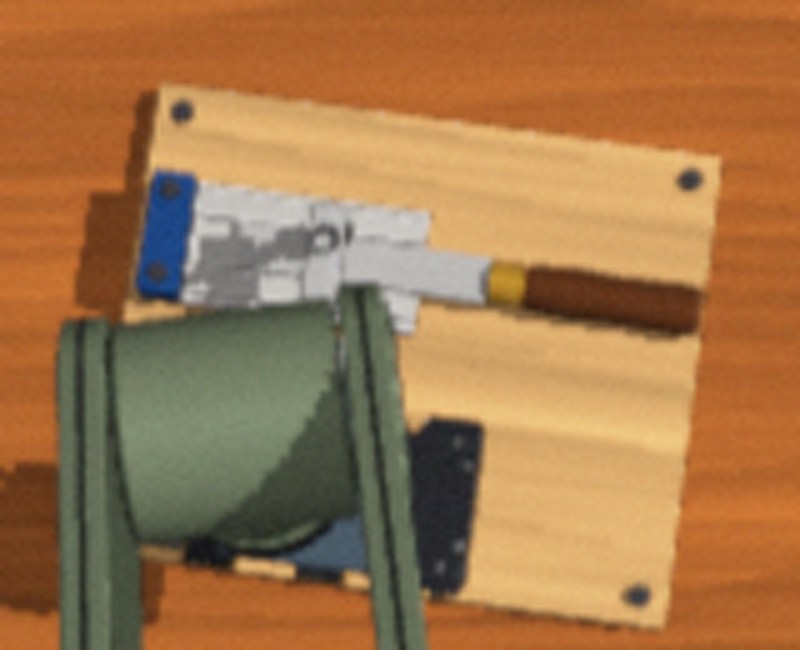

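```bash
python3 - <<'E'
from h import *
s=grab_frame("scene")
th=np.radians(-8.158);R=np.array([[np.cos(th),-np.sin(th)],[np.sin(th),np.cos(th)]]);o=np.array([563.4,14.2])
for phi in(.2,.4,.6,.77,.95):
    print(phi,[((proj(s,np.r_[R@np.array([-22-r*np.sin(phi),45])+o,68+r*np.cos(phi)])[0]-[230,100]+.5)*4).round(0).tolist() for r in(0,40,75)])
E
```

```text
0.2 [[379.0, 362.0], [370.0, 319.0], [361.0, 280.0]]
0.4 [[379.0, 362.0], [361.0, 316.0], [345.0, 275.0]]
0.6 [[379.0, 362.0], [353.0, 316.0], [330.0, 274.0]]
0.77 [[379.0, 362.0], [347.0, 316.0], [319.0, 276.0]]
0.95 [[379.0, 362.0], [342.0, 319.0], [310.0, 281.0]]
```

The handle seems to lag the tool: it looks to be at about 0.55 lean while the pads sit at about 0.77. The pad tip has risen only about 15 mm. I'll open the jaws and look.

```bash
python3 -m creep '[[0,0,0,0,0,0,0],[0,0,0,0,0,0,0],[0,0,0,0,0,0,0],[0,0,0,0,0,0,0]]'
python3 - <<'E'
from h import *
f=grab_frame("wrist"); cv2.imwrite("pics/w4.png",f["frame"][:,:,::-1])
f2=grab_frame("scene"); crop(f2,"s4",260,120,390,240,6)
th=np.radians(-8.158);R=np.array([[np.cos(th),-np.sin(th)],[np.sin(th),np.cos(th)]]);o=np.array([563.4,14.2])
print(state()["ee_pos"])
for phi in(.4,.5,.6,.7,.77):
    P=[np.r_[R@np.array([-22-r*np.sin(phi),45])+o,68+r*np.cos(phi)] for r in(40,75,95)]
    print(phi,[proj(f,p)[0].round(0).tolist() for p in P],[((proj(f2,p)[0]-[260,120]+.5)*6).round(0).tolist() for p in P])
E
```

```text
time_s: 6.28
ee_pos: [495.1, 69.2, 101.4]
ee_rot: [180.0, -0.0, 171.8]
force: [0.3, -0.4, -0.3]
gripper_width: 58.2
[495.16935239  69.10357272 101.45668864]
0.4 [[320.0, 313.0], [320.0, 328.0], [320.0, 340.0]] [[362.0, 354.0], [337.0, 293.0], [323.0, 257.0]]
0.5 [[320.0, 306.0], [320.0, 312.0], [320.0, 317.0]] [[355.0, 353.0], [326.0, 291.0], [308.0, 255.0]]
0.6 [[320.0, 299.0], [320.0, 296.0], [320.0, 294.0]] [[350.0, 353.0], [315.0, 291.0], [294.0, 256.0]]
0.7 [[320.0, 292.0], [320.0, 281.0], [320.0, 273.0]] [[344.0, 354.0], [305.0, 293.0], [282.0, 257.0]]
0.77 [[320.0, 287.0], [320.0, 271.0], [320.0, 258.0]] [[341.0, 355.0], [298.0, 295.0], [274.0, 260.0]]
```

View pics/w4.png

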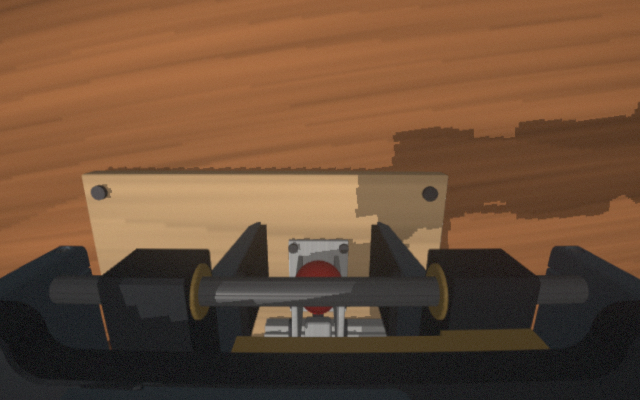

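View pics/s4.png

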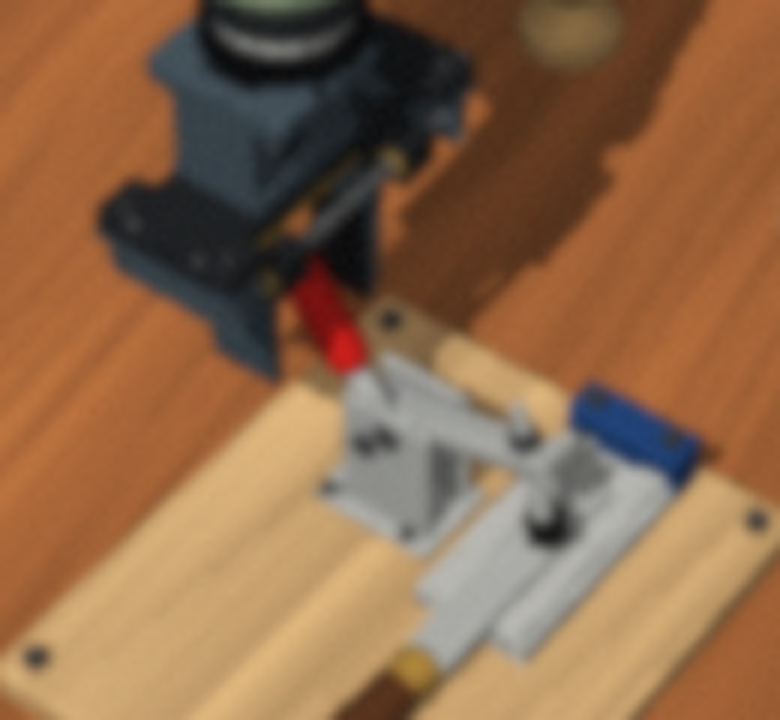

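Both views agree on a lean of about 0.62 rad: the handle is seen end-on at (320,288) in the wrist view. With the tool held vertical the pads resisted its turning. I'll regrasp on the centre line and tilt the tool along with the handle.

```bash
cat > arc.py <<'E'
import numpy as np
def rows(tcp,a0,pts,px=-22,h=18.8):
    # tcp jig (x,z); pts list of (phi,r,alpha)
    x,z=tcp;a=a0
    for phi,r,al in pts:
        up=np.array([-np.sin(al),np.cos(al)])
        g=np.array([px-r*np.sin(phi),68+r*np.cos(phi)]); t=g-h*up
        d=t-[x,z]; tx=np.array([-np.cos(a),-np.sin(a)]); tz=np.array([np.sin(a),-np.cos(a)])
        print(round(phi,2),"shift x,z",(d@tx).round(1),(d@tz).round(1),"turn y",-np.degrees(al-a).round(1)); x,z=t;a=al
    print("end tcp jig",x,z)
def jig(p):
    th=np.radians(-8.158);R=np.array([[np.cos(th),-np.sin(th)],[np.sin(th),np.cos(th)]]);return R.T@(np.array(p[:2])-[563.4,14.2])
E
python3 - <<'E'
from arc import *
from workcell import state
p=state()["ee_pos"]; j=jig(p); print(j)
r=np.radians
rows((j[0],p[2]),0,[(.62,75,r(10))]+[(.62+.06*i,75,r(10+4*i)) for i in range(1,7)]+[(1.0,75,r(36))])
E
```

```text
[-75.33118974  44.6658194 ]
0.62 shift x,z -13.0 -9.1 turn y -10.0
0.68 shift x,z 2.7 2.0 turn y -4.0
0.74 shift x,z 2.7 2.0 turn y -4.0
0.8 shift x,z 2.7 1.9 turn y -4.0
0.86 shift x,z 2.7 1.9 turn y -4.0
0.92 shift x,z 2.8 1.9 turn y -4.0
0.98 shift x,z 2.8 1.8 turn y -4.0
1.0 shift x,z 0.7 0.6 turn y -2.0
end tcp jig -74.05996111749376 93.31315344586147
```

```bash
python3 -m creep '[[0,-13,0,-9,0,-10,0],[1,0,0,0,0,0,0],[1,0,0,0,0,0,0],[1,0,0,0,0,0,0],[1,0,0,0,0,0,0]]' 40
python3 -m creep '[[1,0,0,0,0,0,0],[1,0,0,0,0,0,0]]'
python3 -m creep '[[1,2.7,0,2,0,-4,0],[1,2.7,0,2,0,-4,0],[1,2.7,0,1.9,0,-4,0],[1,2.7,0,1.9,0,-4,0],[1,0,0,0,0,0,0]]'
```

```text
time_s: 7.0
ee_pos: [508.6, 67.1, 110.4]
ee_rot: [180.0, 10.0, 171.8]
force: [-0.3, 0.6, -0.8]
gripper_width: 42.2
time_s: 7.25
ee_pos: [508.1, 67.2, 110.5]
ee_rot: [180.0, 10.0, 171.8]
force: [0.3, -0.1, 1.2]
gripper_width: 22.3
time_s: 7.88
ee_pos: [498.8, 68.4, 98.8]
ee_rot: [-179.9, 25.9, 171.9]
force: [3.3, 0.7, -8.5]
gripper_width: 21.6
```

```bash
python3 -m creep '[[1,2.8,0,1.9,0,-4,0],[1,2.8,0,1.8,0,-4,0],[1,0.7,0,0.6,0,-2,0],[1,0,0,0,0,0,0]]'
python3 - <<'E'
from h import *
from arc import *
f=grab_frame("wrist"); cv2.imwrite("pics/w5.png",f["frame"][:,:,::-1])
f2=grab_frame("scene"); crop(f2,"s5",260,120,390,240,6)
p=state()["ee_pos"];print(jig(p),p[2])
E
```

```text
time_s: 8.38
ee_pos: [499.9, 68.1, 96.9]
ee_rot: [-179.8, 34.3, 171.9]
force: [-2.7, 6.1, 7.2]
gripper_width: 21.6
[-70.57092071  44.32721997] 96.89450521100824
```

View pics/s5.png

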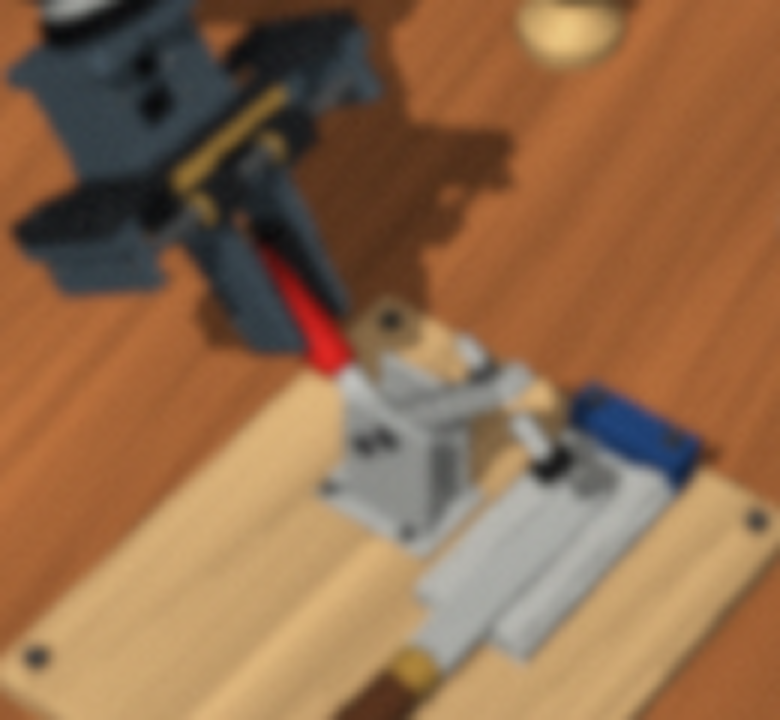

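The clamp arm is well up: the pad is at (550,460) and the handle leans about 0.93. A small extra push should bring it hard against the open stop.

```bash
python3 -m creep '[[1,3,0,1,0,-3,0],[1,3,0,1,0,-3,0],[1,2,0,0,0,0,0],[1,0,0,0,0,0,0],[1,0,0,0,0,0,0]]'
python3 - <<'E'
from arc import *
from workcell import *
s=state();p=s["ee_pos"];j=jig(p);a=np.radians(s["ee_rot"][1]); g=np.array([j[0]-18.8*np.sin(a),p[2]+18.8*np.cos(a)])-[-22,68]
print(s["ee_rot"],s["force"],j,g,"phi",np.arctan2(-g[0],g[1]),np.hypot(*g))
E
```

```text
time_s: 9.1
ee_pos: [497.8, 68.4, 118.4]
ee_rot: [-178.8, 37.6, 171.8]
force: [24.3, -7.6, -21.5]
gripper_width: 20.7
[-178.81772449   37.61958431  171.79026019] [ 24.27283744  -7.60583431 -21.54478851] [-72.64010723  44.33755613] [-62.11592693  65.2424816 ] phi 0.760853833431176 90.08312707261166
```

```bash
python3 - <<'E'
from h import *
s=state();print(s["qpos"].round(1),s["effort"].round(1),s["torque"],s["time_s"])
f=grab_frame("wrist"); cv2.imwrite("pics/w6.png",f["frame"][:,:,::-1])
f2=grab_frame("scene"); crop(f2,"s6",260,120,390,240,6)
E
```

```text
[ 17.3   7.3 134.4 -77.1  16.8   7.4] [  4.9 -34.  -13.   -0.3  -0.5  -0.1] [-0.29956093 -0.83634641 -0.19093208] 9.1
```

View pics/s6.png

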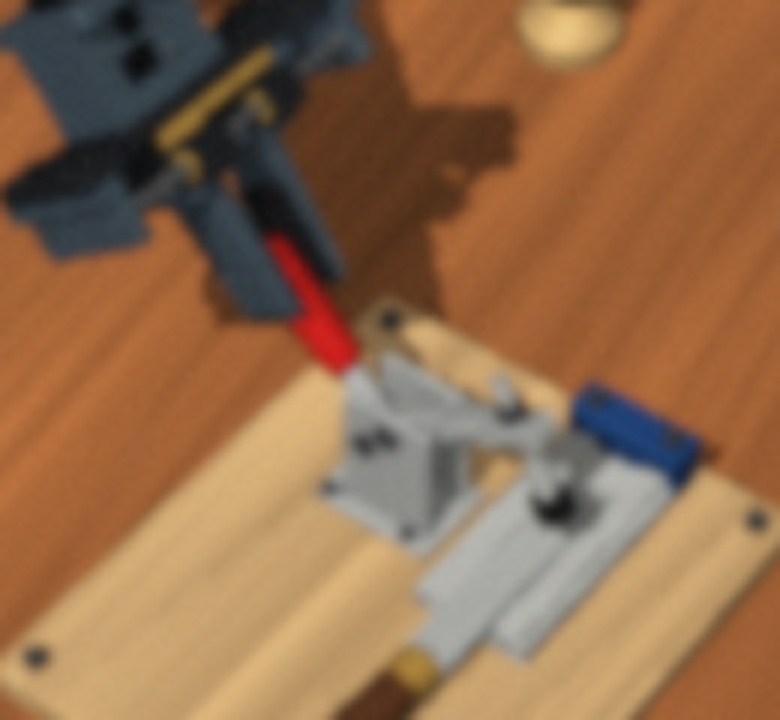

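View pics/w6.png

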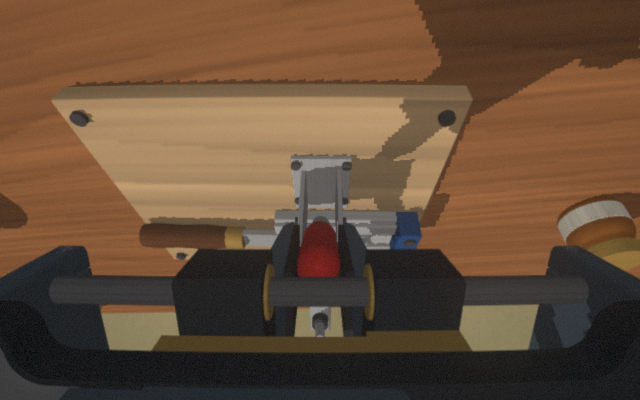

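The tilt took joint 5 near zero, and joint 4 swung to its range end at −77°. That pulled the tool up about 20 mm along the grip. I'll release, bring the tool back upright away from that singularity, and finish the opening by pressing from above.

```bash
python3 -m creep '[[0,0,0,0,0,0,0],[0,0,0,0,0,0,0]]'
python3 -m creep '[[0,0,0,-5,0,5,0],[0,0,0,-5,0,5,0]]'; python3 -c "
from workcell import *
print(state()['qpos'].round(1))"
```

```text
time_s: 9.45
ee_pos: [495.4, 69.5, 118.5]
ee_rot: [-179.0, 37.6, 171.8]
force: [0.4, 0.3, 0.4]
gripper_width: 38.0
time_s: 9.7
ee_pos: [492.5, 63.5, 123.3]
ee_rot: [-178.0, 32.1, 171.6]
force: [0.8, 0.0, 0.0]
gripper_width: 58.5
[ 15.7   6.4 130.3 -46.2  20.2 -24.7]
```

```bash
python3 -m creep '[[0,0,0,0,0,0,0],[0,0,0,-10,0,8,0],[0,0,0,-15,0,8,0],[0,0,0,-15,0,8,0],[0,0,0,-15,0,3,0]]'; python3 - <<'E'
from h import *
from arc import *
s=state();print(s['qpos'].round(1),s["ee_pos"],s["ee_rot"],jig(s["ee_pos"]))
f=grab_frame("wrist"); cv2.imwrite("pics/w7.png",f["frame"][:,:,::-1])
f2=grab_frame("scene"); crop(f2,"s7",260,120,390,240,6)
E
```

```text
time_s: 10.32
ee_pos: [478.3, 60.7, 170.8]
ee_rot: [-177.2, 9.1, 170.0]
force: [-1.5, -0.7, -0.2]
gripper_width: 91.0
[  9.8   8.2 110.8  -7.1  53.6 -66. ] [478.26447027  60.72755422 170.78596404] [-177.19976555    9.092503    169.96289155] [-90.8764181   33.97570244]
```

View pics/s7.png

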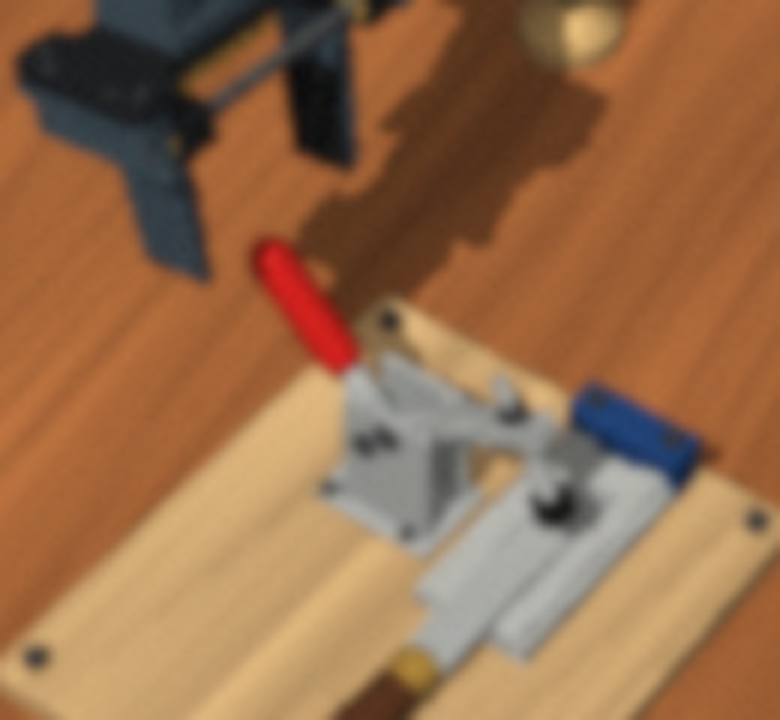

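View pics/w7.png

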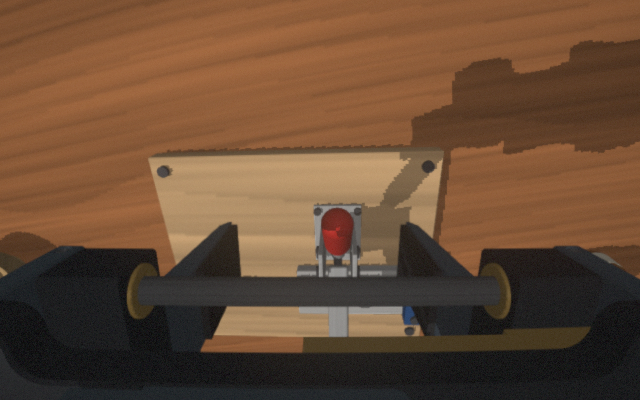

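The handle stays put at about 0.78 lean, with its cap at (270,255) in the scene crop, and the arm is clear. I'll work out the rows for an upright tool, closed, just above the grip.

```bash
cat > goto.py <<'E'
from arc import *
from workcell import state
from scipy.spatial.transform import Rotation as Ro
def plan(xj,yj,z,yaw=171.842,n=4):
    s=state(); th=np.radians(-8.158);R=np.array([[np.cos(th),-np.sin(th)],[np.sin(th),np.cos(th)]])
    w=np.r_[R@np.array([xj,yj])+[563.4,14.2],z]
    R0=Ro.from_euler("xyz",s["ee_rot"],degrees=True); R1=Ro.from_euler("xyz",[180,0,yaw],degrees=True)
    print("turn (tool)",np.degrees((R0.inv()*R1).as_rotvec()).round(1),"then shift",R1.inv().apply(w-s["ee_pos"]).round(1))
E
python3 -c "
from goto import *
plan(-54,45,160)"
```

```text
turn (tool) [-2.9  9.3 -2.1] then shift [-35.9  10.6  11.3]
```

```bash
python3 -m creep '[[1,0,0,0,-2.9,9.3,-2.1],[1,-18,5.3,0,0,0,0],[1,-18,5.3,0,0,0,0],[1,0,0,0,0,0,0],[1,0,0,0,0,0,0]]'
python3 -m creep '[[1,0,0,0,0,0,0],[1,0,0,10,0,0,0],[1,0,0,10,0,0,0],[1,0,0,5,0,0,0]]'
python3 -c "
from goto import *
s=state();print(s['qpos'].round(1),jig(s['ee_pos']),s['ee_pos'][2]); plan(-54,45,145)"
```

```text
time_s: 11.05
ee_pos: [512.9, 67.1, 169.1]
ee_rot: [180.0, -0.4, 172.0]
force: [0.2, -0.6, 0.2]
gripper_width: 44.1
time_s: 11.55
ee_pos: [513.8, 67.5, 143.8]
ee_rot: [179.9, -0.4, 172.0]
force: [0.5, -0.3, 0.1]
gripper_width: 4.1
[  6.1  16.7 102.9   0.2  60.8 -76. ] [-56.6886551  45.7160551] 143.82112189968478
turn (tool) [ 0.1 -0.4  0.2] then shift [-2.7 -0.7 -1.2]
```

Now press down and back.

```bash
python3 -m creep '[[1,1,0,5,0,0,0],[1,1,0,5,0,0,0],[1,2,0,4,0,0,0],[1,2,0,4,0,0,0],[1,0,0,0,0,0,0]]'
python3 -m creep '[[1,2,0,3,0,0,0],[1,2,0,3,0,0,0],[1,0,0,0,0,0,0]]'
python3 - <<'E'
from h import *
from arc import *
s=state();print(s["ee_pos"],s["force"],jig(s["ee_pos"]))
f2=grab_frame("scene"); crop(f2,"s8",260,120,390,240,6)
E
```

```text
time_s: 12.18
ee_pos: [508.2, 68.5, 126.8]
ee_rot: [179.9, -0.3, 172.0]
force: [-0.7, -0.4, 1.1]
gripper_width: 0.2
time_s: 12.55
ee_pos: [505.6, 69.0, 122.5]
ee_rot: [179.8, -0.1, 172.0]
force: [-0.3, -1.8, 9.7]
gripper_width: 0.6
[505.57920215  69.047207   122.48090925] [-0.29801852 -1.81522474  9.67775901] [-65.01868379  46.08721664]
```

View pics/s8.png

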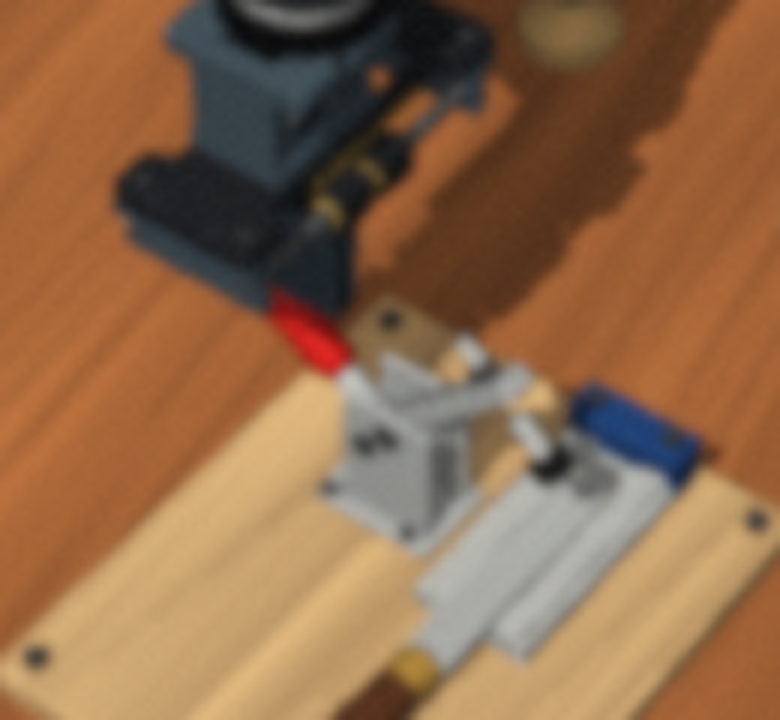

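The arm is back at its highest position yet, with the pad at (550,460). I'll press a little more to feel for the end stop.

```bash
python3 -m creep '[[1,1,0,2,0,0,0],[1,1,0,2,0,0,0],[1,0,0,0,0,0,0]]'
python3 -m creep '[[1,1,0,2,0,0,0],[1,0,0,0,0,0,0]]'
```

```text
time_s: 12.98
ee_pos: [506.0, 69.1, 121.3]
ee_rot: [179.8, 0.3, 172.0]
force: [-0.8, -3.0, 23.5]
gripper_width: 0.5
time_s: 13.22
ee_pos: [506.2, 69.2, 120.8]
ee_rot: [179.8, 0.5, 172.1]
force: [-0.6, -2.1, 30.6]
gripper_width: 0.4
```

The force climbed to 30 N with hardly any motion, so the handle is at its open stop. I'll lift off and look.

```bash
python3 -m creep '[[1,-2,0,-15,0,0,0],[1,0,0,-40,0,0,0],[1,0,-40,-20,0,0,0],[1,0,-55,0,0,0,0],[1,0,-55,0,0,0,0]]'
python3 - <<'E'
from h import *
from arc import *
s=state();print(s["ee_pos"],s["ee_rot"],s["force"],jig(s["ee_pos"]))
f2=grab_frame("scene"); crop(f2,"s9",260,120,390,240,6)
f=grab_frame("top"); crop(f,"t9",245,140,385,260,5)
th=np.radians(-8.158);R=np.array([[np.cos(th),-np.sin(th)],[np.sin(th),np.cos(th)]]);o=np.array([563.4,14.2])
for phi in(.85,.95):
    P=[np.r_[R@np.array([-22-r*np.sin(phi),45])+o,68+r*np.cos(phi)] for r in(40,95)]
    print(phi,[((proj(f2,p)[0]-[260,120]+.5)*6).round(0).tolist() for p in P],[((proj(f,p)[0]-[245,140]+.5)*5).round(0).tolist() for p in P])
E
```

```text
time_s: 13.85
ee_pos: [482.3, -80.6, 189.4]
ee_rot: [179.8, -0.3, 172.1]
force: [0.7, -0.2, -0.6]
gripper_width: 0.6
[482.29733148 -80.55714004 189.41807762] [179.84446099  -0.28284833 172.06947196] [ 0.69094481 -0.16859593 -0.56506259] [ -66.83559572 -105.3069873 ]
0.85 [[337.0, 356.0], [266.0, 263.0]] [[247.0, 411.0], [231.0, 489.0]]
0.95 [[333.0, 358.0], [256.0, 269.0]] [[247.0, 417.0], [230.0, 503.0]]
```

View pics/s9.png

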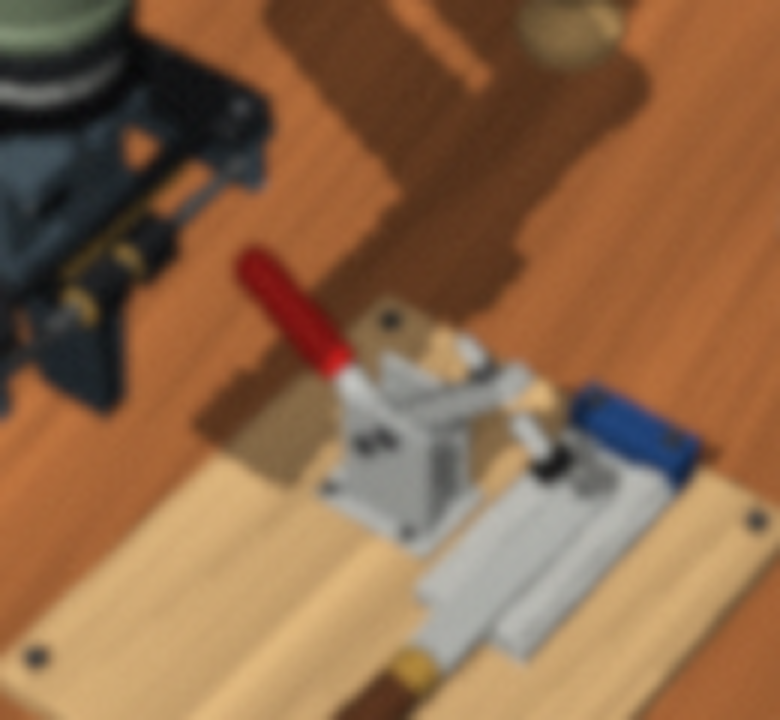

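View pics/t9.png

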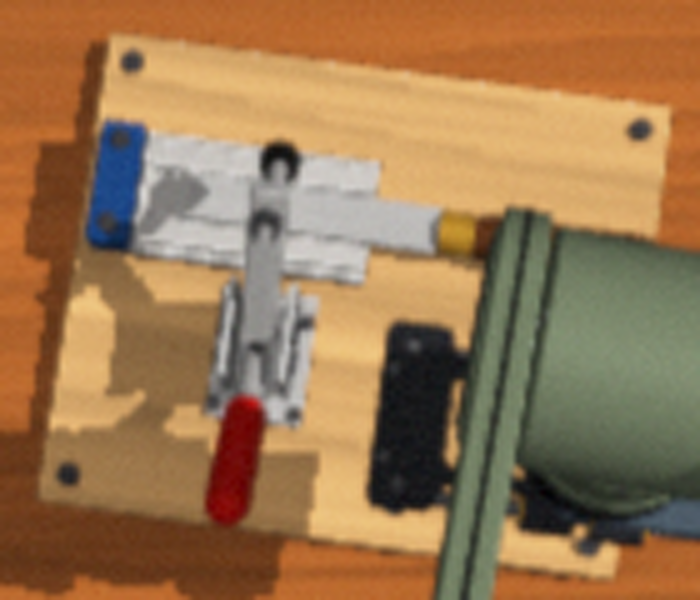

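The clamp is fully open: the cap at (228,503) in the top crop matches the 0.95 rad prediction (230,503), and the pad is raised. Next I go behind the butt to push it.

```bash
python3 -c "
from goto import *
plan(60.5,-178,60)"
```

```text
turn (tool) [ 0.1 -0.3 -0.1] then shift [-127.6  -69.9  129.1]
```

```bash
python3 -m creep '[[1,-43,-24,0,0.1,-0.3,-0.1],[1,-43,-24,0,0,0,0],[1,-42,-25,0,0,0,0],[1,0,0,45,0,0,0],[1,0,0,45,0,0,0]]'
python3 -m creep '[[1,0,0,40,0,0,0],[1,0,0,0,0,0,0],[1,0,0,0,0,0,0]]'
python3 - <<'E'
from h import *
from goto import *
plan(60.5,-178,24)
f2=grab_frame("scene"); crop(f2,"s10",240,140,390,290,4)
f2=grab_frame("wrist"); crop(f2,"w10",0,0,640,400,1)
E
```

```text
time_s: 14.58
ee_pos: [600.2, -168.6, 97.6]
ee_rot: [179.9, 0.0, 172.1]
force: [0.2, -0.2, -1.1]
gripper_width: 0.2
time_s: 14.95
ee_pos: [600.8, -169.1, 60.6]
ee_rot: [180.0, 0.1, 172.1]
force: [0.3, -0.3, 0.1]
gripper_width: 0.5
turn (tool) [0.  0.1 0.3] then shift [ 2.5 -1.9 36.6]
```

View pics/s10.png

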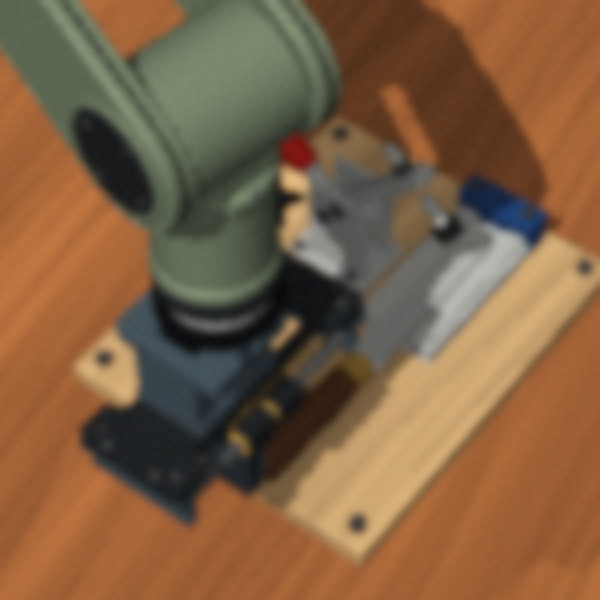

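View pics/w10.png

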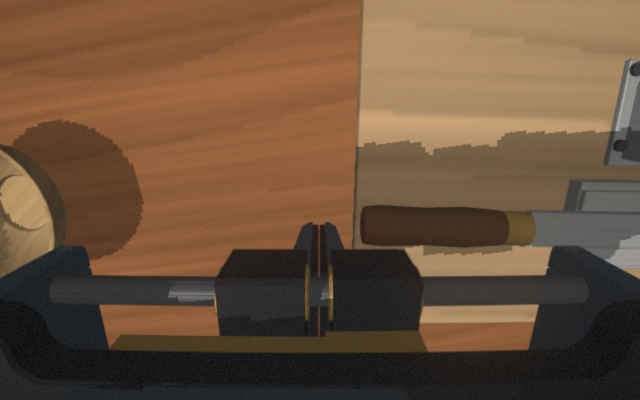

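The closed fingers are behind the butt, with a gap between the finger edge (342) and the butt (362) in the wrist view. I descend and push along +y.

```bash
python3 -m creep '[[1,2.5,-2,18,0,0,0.3],[1,0,0,18,0,0,0],[1,0,0,0,0,0,0],[1,0,4,0,0,0,0],[1,0,4,0,0,0,0]]'
python3 -m creep '[[1,0,4,0,0,0,0],[1,0,4,0,0,0,0],[1,0,4,0,0,0,0],[1,0,4,0,0,0,0],[1,0,0,0,0,0,0]]'
python3 -c "
from goto import *
s=state();print(jig(s['ee_pos']))"
```

```text
time_s: 15.68
ee_pos: [598.7, -162.9, 24.1]
ee_rot: [180.0, 0.1, 171.8]
force: [-0.1, 0.2, 0.4]
gripper_width: 0.5
time_s: 16.3
ee_pos: [600.5, -147.0, 23.5]
ee_rot: [180.0, 0.0, 171.8]
force: [0.0, 0.7, 0.4]
gripper_width: 0.3
[  59.56696279 -154.28177285]
```

```bash
python3 -m creep '[[1,0,3,0,0,0,0],[1,0,3,0,0,0,0],[1,0,3,0,0,0,0],[1,0,3,0,0,0,0],[1,0,0,0,0,0,0]]'
python3 -m creep '[[1,0,3,0,0,0,0],[1,0,3,0,0,0,0],[1,0,2,0,0,0,0],[1,0,0,0,0,0,0]]'
python3 - <<'E'
from h import *
from goto import *
s=state();print(jig(s['ee_pos']))
f=grab_frame("wrist"); cv2.imwrite("pics/w11.png",f["frame"][:,:,::-1])
E
```

```text
time_s: 16.92
ee_pos: [602.1, -134.9, 23.4]
ee_rot: [179.9, 0.0, 171.8]
force: [-0.3, 0.1, 0.0]
gripper_width: 0.7
time_s: 17.42
ee_pos: [603.3, -127.1, 23.4]
ee_rot: [179.9, 0.0, 171.8]
force: [0.5, -0.5, 0.2]
gripper_width: 0.5
[  59.53242765 -134.23961106]
```

View pics/w11.png

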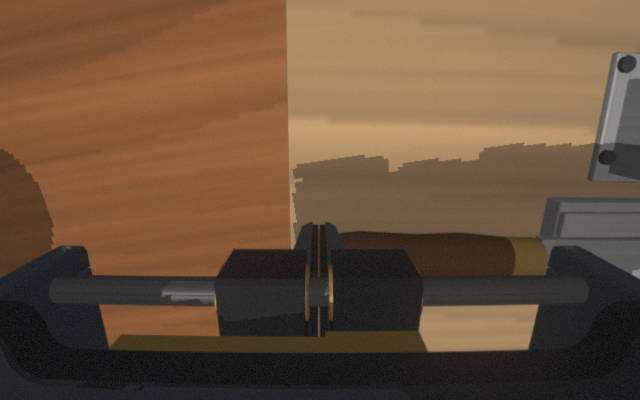

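The finger side (342) is now at the butt, and sliding friction is too small to register. I continue in small steps until the stop is felt.

```bash
python3 -m creep '[[1,0,1.5,0,0,0,0],[1,0,1.5,0,0,0,0],[1,0,1.5,0,0,0,0],[1,0,0,0,0,0,0]]'
python3 -m creep '[[1,0,1.5,0,0,0,0],[1,0,1.5,0,0,0,0],[1,0,0,0,0,0,0]]'
```

```text
time_s: 17.98
ee_pos: [603.7, -124.4, 23.5]
ee_rot: [-179.9, 0.0, 171.9]
force: [-0.4, -7.3, 0.8]
gripper_width: 0.7
time_s: 18.35
ee_pos: [604.0, -124.3, 23.6]
ee_rot: [-179.6, 0.1, 171.9]
force: [-2.5, -14.4, -0.9]
gripper_width: 0.3
```

```bash
python3 -m creep '[[1,0,1.5,0,0,0,0],[1,0,0,0,0,0,0]]'
```

```text
time_s: 18.6
ee_pos: [604.1, -124.2, 23.6]
ee_rot: [-179.5, 0.1, 172.0]
force: [-2.1, -18.5, -0.9]
gripper_width: 0.7
```

The force climbs to 18 N with no motion at TCP jig y≈−131, which is consistent with the butt at about −120 and the nose on the stop. I'll back off and look.

```bash
python3 -m creep '[[1,0,-8,0,0,0,0],[1,0,-12,0,0,0,0],[1,0,0,-50,0,0,0],[1,0,0,-60,0,0,0],[1,60,0,-30,0,0,0]]'
python3 -m creep '[[0,60,0,0,0,0,0],[0,60,0,0,0,0,0]]'
python3 - <<'E'
from h import *
from goto import *
s=state();print(jig(s['ee_pos']),s['ee_pos'][2])
f=grab_frame("top"); crop(f,"t12",245,140,385,260,5)
f=grab_frame("scene"); crop(f,"s12",270,140,400,270,6)
E
```

```text
time_s: 19.23
ee_pos: [550.4, -131.2, 165.0]
ee_rot: [180.0, 0.6, 171.8]
force: [-0.5, 0.4, 1.3]
gripper_width: 0.3
time_s: 19.48
ee_pos: [425.9, -112.8, 161.6]
ee_rot: [179.9, 0.1, 171.8]
force: [0.2, -1.5, 0.3]
gripper_width: 17.2
[-118.11662187 -145.26195079] 161.64965349689874
```

View pics/t12.png

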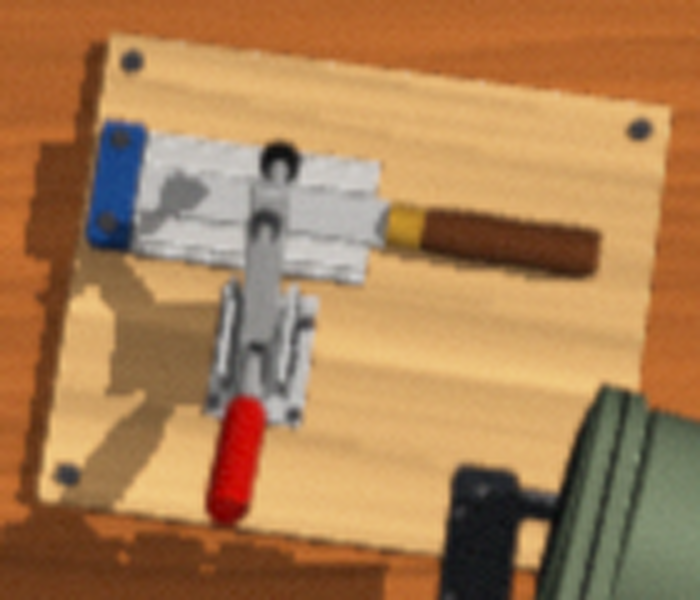

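View pics/s12.png

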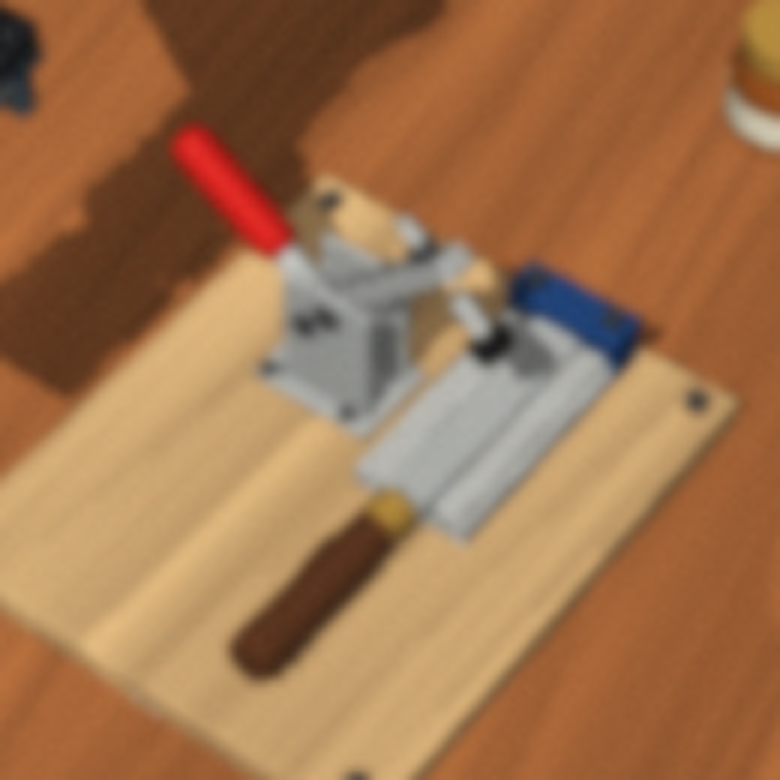

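The scraper moved about 26 mm: the butt went from 650 to 600 px, and the blade now runs up to the blue stop. For locking I'll push the handle from the robot's side with closed fingers, starting at jig (−148, 45).

```bash
python3 -m creep '[[1,10,40,0,0,0,0],[1,10,50,0,0,0,0],[1,10,50,0,0,0,0],[1,0,50,0,0,0,0],[1,0,0,0,0,0,0]]'
python3 -c "
from goto import *
print(state()['qpos'].round(1));plan(-148,45,110)"
```

```text
time_s: 20.2
ee_pos: [425.8, 81.9, 161.6]
ee_rot: [179.9, 0.1, 172.1]
force: [-0.0, -0.6, 0.0]
gripper_width: 0.6
[ 9.300e+00  8.100e+00  1.117e+02  1.000e-01  6.010e+01 -7.290e+01]
turn (tool) [0.1 0.1 0.3] then shift [ 2.2 -2.5 51.6]
```

```bash
python3 -m creep '[[1,2,-2.5,26,0,0,0.3],[1,0,0,26,0,0,0],[1,0,0,0,0,0,0],[1,-8,0,0,0,0,0],[1,-8,0,0,0,0,0]]'
python3 -m creep '[[1,-8,0,0,0,0,0],[1,-8,0,0,0,0,0],[1,-8,0,-1,0,0,0],[1,-8,0,-2,0,0,0],[1,0,0,0,0,0,0]]'
python3 - <<'E'
from h import *
from goto import *
s=state();print(jig(s['ee_pos']),s['ee_pos'][2],s['qpos'].round(1))
f=grab_frame("scene"); crop(f,"s13",260,120,390,240,6)
E
```

```text
time_s: 20.82
ee_pos: [440.1, 74.2, 110.6]
ee_rot: [179.9, 0.2, 171.5]
force: [-0.0, 0.1, -0.8]
gripper_width: 0.1
time_s: 21.45
ee_pos: [462.3, 70.7, 111.5]
ee_rot: [-180.0, -0.8, 171.5]
force: [2.3, -0.9, -0.6]
gripper_width: 0.6
[-108.10042734   41.62397589] 111.51132276807556 [  7.1  14.7 111.4   0.2  54.8 -74.5]
```

View pics/s13.png

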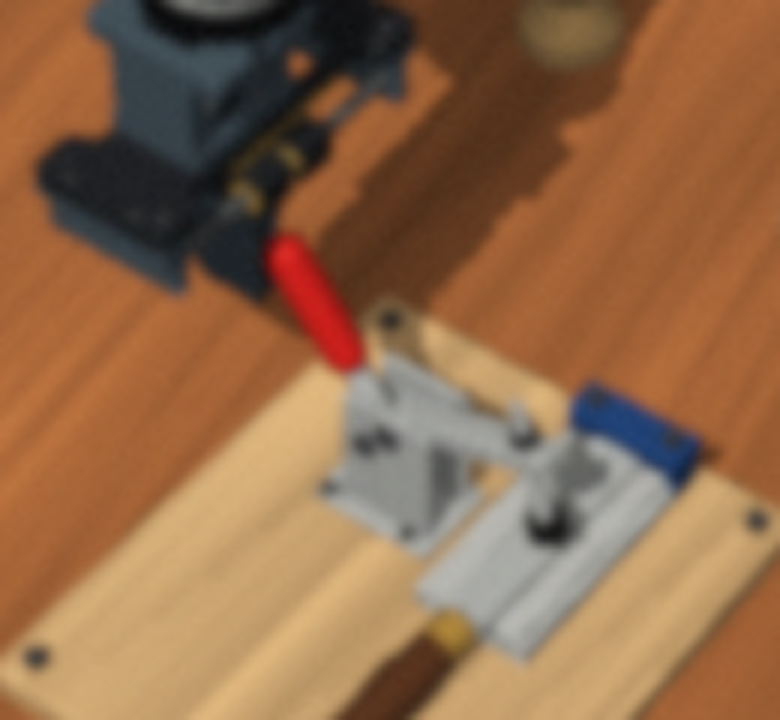

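The handle is swinging up, with its cap at (285,250). I keep going, easing 3 mm back towards its plane.

```bash
python3 -m creep '[[1,-8,1,-2,0,0,0],[1,-8,1,-3,0,0,0],[1,-8,1,-3,0,0,0],[1,-8,0,-3,0,0,0],[1,0,0,0,0,0,0]]'
python3 -m creep '[[1,-6,0,-2,0,0,0],[1,-6,0,-1,0,0,0],[1,0,0,0,0,0,0]]'
python3 - <<'E'
from h import *
from goto import *
s=state();print(jig(s['ee_pos']),s['ee_pos'][2])
f=grab_frame("scene"); crop(f,"s14",260,120,390,240,6)
E
```

```text
time_s: 22.12
ee_pos: [503.4, 67.7, 123.6]
ee_rot: [180.0, 0.1, 171.5]
force: [-2.0, -1.2, -0.2]
gripper_width: 0.3
time_s: 22.5
ee_pos: [515.6, 66.2, 126.8]
ee_rot: [179.9, 0.2, 171.5]
force: [-0.2, -1.1, 1.0]
gripper_width: 0.6
[-54.70641692  44.72906843] 126.8338859092471
```

View pics/s14.png

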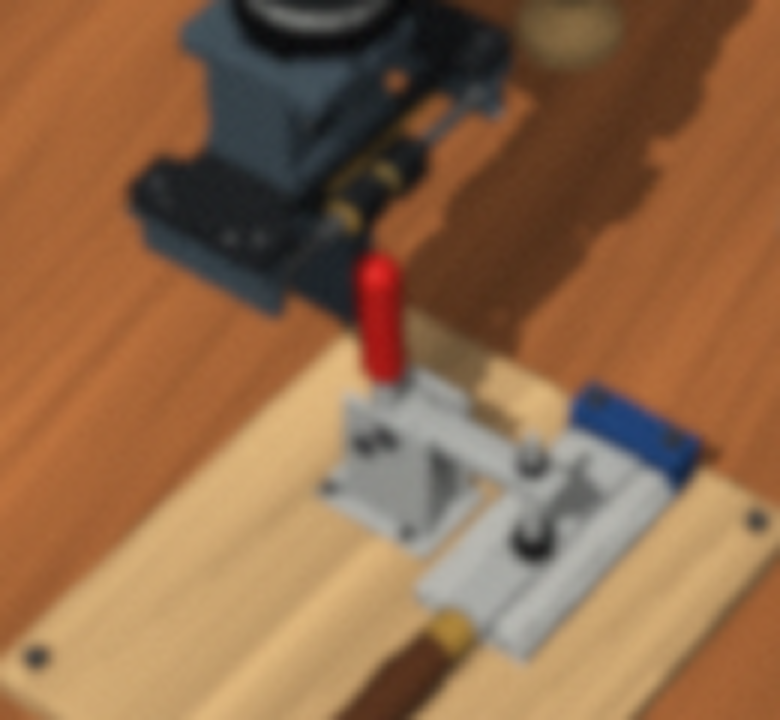

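The handle is nearly upright, but its cap (323,164) has not yet reached the initial (327,168). I push on past dead centre.

```bash
python3 -m creep '[[1,-4,0,-1,0,0,0],[1,-4,0,-1,0,0,0],[1,-3,0,0,0,0,0],[1,0,0,0,0,0,0]]'
python3 -m creep '[[1,-3,0,0,0,0,0],[1,-2,0,0,0,0,0],[1,0,0,0,0,0,0]]'
python3 - <<'E'
from h import *
from goto import *
s=state();print(jig(s['ee_pos']),s['ee_pos'][2],s["force"])
f=grab_frame("scene"); crop(f,"s15",260,120,390,240,6)
E
```

```text
time_s: 23.05
ee_pos: [525.1, 64.5, 128.4]
ee_rot: [180.0, 0.0, 171.5]
force: [-0.2, 0.4, -0.1]
gripper_width: 0.7
time_s: 23.42
ee_pos: [527.3, 64.0, 128.1]
ee_rot: [180.0, -0.3, 171.5]
force: [-6.0, -0.6, 3.0]
gripper_width: 0.3
[-42.76435658  44.14617458] 128.12326413186042 [-6.02711103 -0.58088536  2.952897  ]
```

View pics/s15.png

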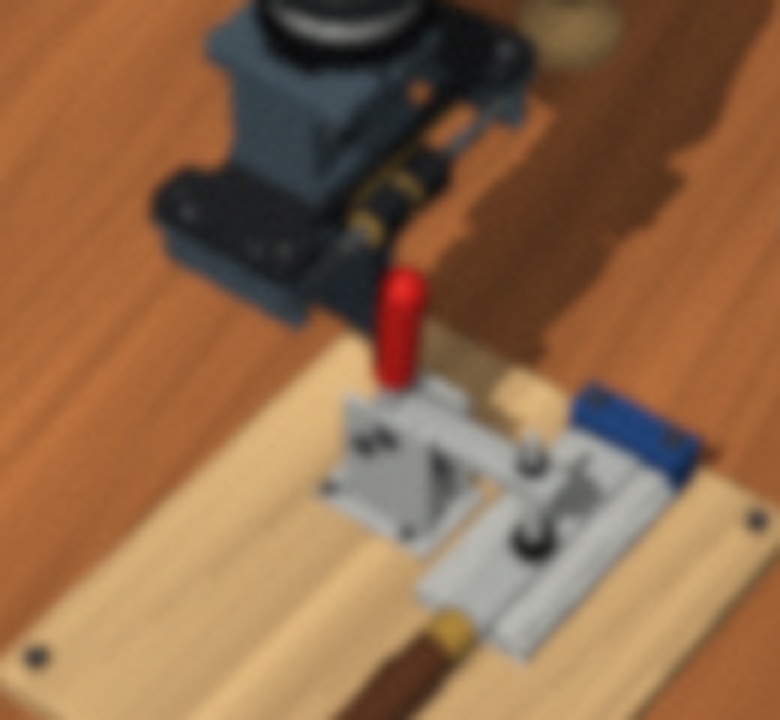

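The cap is at (327.3,167.8), which matches the original locked position, and I feel its stop (6 N). One gentle press more, then I retreat and check.

```bash
python3 -m creep '[[1,-2,0,0,0,0,0],[1,0,0,0,0,0,0],[1,15,0,0,0,0,0],[1,40,0,0,0,0,0],[1,50,0,-30,0,0,0]]'
python3 -m creep '[[1,40,0,-60,0,0,0],[1,0,0,-50,0,0,0],[1,0,55,0,0,0,0],[1,0,55,0,0,0,0],[1,0,0,0,0,0,0]]'
python3 - <<'E'
from h import *
from arc import jig
f=grab_frame("top"); crop(f,"t16",245,140,385,260,5); cv2.imwrite("pics/top16.png",f["frame"][:,:,::-1])
g=grab_frame("scene"); crop(g,"s16",255,155,395,280,5)
print(state()["ee_pos"],state()["force"])
for n,F in(("top",f),("scene",g)):
    h=cv2.cvtColor(F["frame"],cv2.COLOR_RGB2HSV); m=((h[...,0]<6)|(h[...,0]>174))&(h[...,1]>190)&(h[...,2]>90)
    k,l,st,ce=cv2.connectedComponentsWithStats(m.astype(np.uint8)); print(n,[(st[i].tolist(),ce[i].round(1).tolist()) for i in range(1,k) if st[i,4]>25])
E
```

```text
time_s: 24.1
ee_pos: [426.0, 78.9, 157.1]
ee_rot: [-180.0, -0.2, 171.5]
force: [-0.3, 1.4, 1.3]
gripper_width: 0.5
time_s: 24.72
ee_pos: [410.2, 195.6, 260.4]
ee_rot: [179.9, 0.1, 171.8]
force: [-0.3, 0.6, -0.5]
gripper_width: 0.4
[409.52160137 192.85047464 260.21385662] [ 0.29320037 -0.32391233  0.37867944]
top [([291, 198, 9, 14, 76], [295.1, 203.6])]
scene [([323, 165, 8, 19, 111], [326.0, 173.3])]
```

View pics/t16.png

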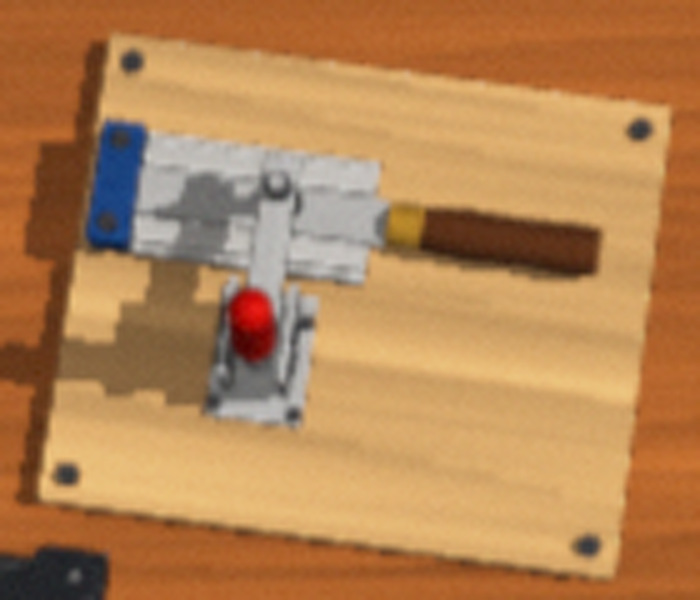

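View pics/s16.png

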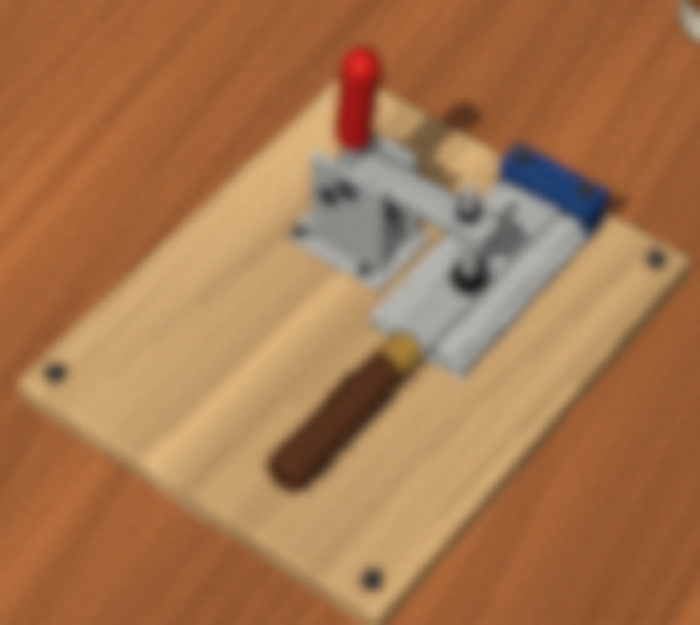

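View pics/top16.png

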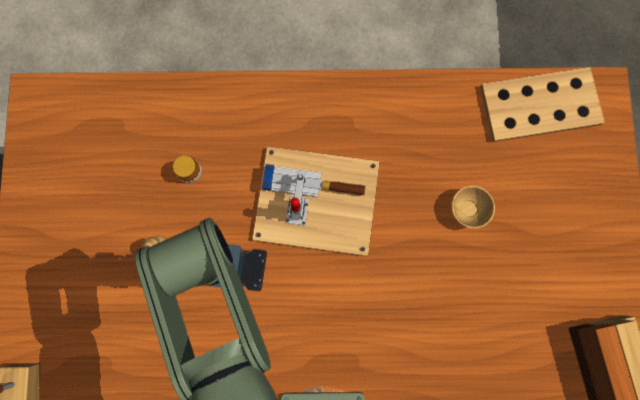

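The handle's red blob matches its locked start in both views, with centroids (295.1,203.6) and (326.0,173.3). The butt has stayed where it was pushed, and the bowl and jar are unmoved. I'll check the finial in the scene view, then hand in.

```bash
python3 - <<'E'
from h import *
a=cv2.imread("pics/scene0.png"); b=grab_frame("scene")["frame"][:,:,::-1]
for n,(x0,y0,x1,y1) in dict(finial=(343,100,370,134),jar=(387,135,418,168),bowl=(205,300,265,352)).items():
    t=a[y0:y1,x0:x1]; r=cv2.matchTemplate(b[y0-6:y1+6,x0-6:x1+6].copy(),t,cv2.TM_CCOEFF_NORMED); print(n,cv2.minMaxLoc(r)[1],cv2.minMaxLoc(r)[3],"(6,6)=unmoved")
print(state()["gripper_width"],state()["force"]); job_done()
E
```

```text
finial 0.8474087715148926 (6, 6) (6,6)=unmoved
jar 0.9985735416412354 (6, 6) (6,6)=unmoved
bowl 0.9993312358856201 (6, 6) (6,6)=unmoved
0.39495048137833483 [ 0.17014684 -0.6731323   0.91564557]
the job is handed in; nothing more can be done
```

The scraper's nose is against the blue stop and the clamp is locked on it again. I handed the job in at about 25 s, with the gripper well clear of everything.

- **Opening:** I swung the handle back by gripping it, then finished by pressing from above. At the end the force rose to 30 N with almost no motion, and the handle's cap matched the 0.95 rad lean in the top view.
- **Sliding:** I pushed the scraper's butt about 26 mm with closed fingers until the push reached 18 N without moving, which I took as the nose on the stop. The butt was in the same place, within about 1 mm, after locking.
- **Locking:** I pushed the handle up over centre. In both the top and scene views the red handle is back where it was in the first, locked pictures, to within 0.1 pixel.
- **Bowl, jar and finial:** Matching against the first scene picture shows all three unmoved. The finial's match was weaker (0.85), which I put down to the arm's shadow over it.

**What went wrong:** while opening the clamp I tilted the tool too far, and joint 4 ran to the end of its range (read as −77.1° against a limit of −77.06°). The tool slid about 20 mm along the grip at around 33 N before I released it and carried on upright. I can't tell whether that counts as passing the joint's range.

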